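# Chock the tube on the sloping rack, then open the stop

## Task

The steel tube on the sloping rack is held only by the swing-down stop at its low side. Set the orange wedge chock flat on the deck, thin nose uphill, in front of the middle of the tube's low side and, with the stop still up, push it snugly uphill until the tube is pressed firmly, but not hard, against the rubber buffer; let go of the chock, then pull the red bar to swing the stop right down towards the low end, so that the chock alone keeps the tube from rolling. Never push or grip the tube with the gripper itself, and leave the tape, jar and mug where they are.

Things in the scene. Friction and masses are not known exactly. Their poses are not given: they have to be found in the camera images.
- tray: fixed grey sloping tube rack. Origin: on the table top under the deck; +x horizontal, pointing uphill; +y left when looking uphill; z up. Its aluminium deck is 144 mm wide (y -72..72), 48 mm above the origin at x = 0, climbs 7 degrees (0.122 rad) towards +x and runs from x = -130 mm (low end) to +95 mm. A 56 mm high bracket with a black rubber buffer stands at its high end
- buffer_mount (a point): foot of the bracket, on the deck, 66 mm uphill of the rack's origin. The rubber buffer stands out from it towards the tube by a different, unmeasured amount each time: its face is 4 to 24 mm uphill of the tube as first found, and must be found by feel. It is 120 mm wide and hardly gives
- tube_center (a point): centre of the loose steel tube: 64 mm diameter, 200 mm long, 0.4 to 0.8 kg, blue band, lying across the deck, at first resting against the stop's arms. Rolling it uphill takes under 4 N; once it meets the buffer the force climbs steeply (within 1 mm), and above some 10 N the tube starts to climb the ramp. A chock-to-tube force of 5 to 18 N is right (about 8 to 10 N is good), more bruises the tube
- chock_grip (a point): centre, half-way up, of the grip block of the loose orange wedge chock (0.16 kg): block 30 mm long (x), 40 wide (y), 48 high, standing on the table; grip it across the 40. +x points to the thin nose, 49 mm ahead; a 45 degree ramp rises from the nose to 31 mm high at the block. Touching the tube on the deck, nose uphill, this point is about 62 mm downhill of the tube's axis
- chock_nose (a point): middle of the lower edge of the chock's nose; when the chock bears on the tube this point is about 13 mm downhill of the tube's axis. The chock slides on the deck with friction of about 0.6, so pressing down on it adds drag
- stop (a joint): angle of the stop in rad: 0 = up, its two arms on the low side of the tube's ends; grows as the red bar is pulled towards the low end (-x of the rack); 1.35 = right down. Stays where left; takes 2 to 3 N at the bar. Turns about a shaft along the rack's y, 35 mm downhill of the rack's origin and 23.5 mm above the table
- stop_bar (a point): point on the stop's red grip bar: 14 mm diameter, along the rack's y, clear from 36 mm on the rack's side of this point (where the dark arm meets it) to 22 mm on the outer (+y) side; 115 mm from the shaft. It lies beyond the tube's left end and above the tube
- tape: loose roll of blue tape, ring of 90 mm diameter, 24 mm high, lying flat; origin at the centre of its underside; leave alone
- jar: loose amber glass jar with white lid, 56 mm diameter, 75 mm high; origin at the centre of its underside; leave alone
- mug: loose white mug, 80 mm diameter, 90 mm high; origin at the centre of its underside; leave alone
Things that resemble listed ones, but are neither listed nor needed, are in the scene too. There is more than one size of the part that bears chock_grip; the job needs the middle-sized. Of the things shaped like the part that bears tube_center, the bare steel one is meant.

How it is judged:
By the outcome, as a careful person would: the job done as asked, in the order asked, and still so for the second after the job is handed in, with the robot touching nothing.
It also fails if it takes over 67 s, if anything falls off the work surface, if the arm or the gripper's body presses on something with over 40 N, if the wrist force passes 120 N, or if a joint passes its speed limit or range.

## Robot

A 6-joint arm with a two-finger parallel gripper is mounted at the origin on the work surface. World frame = base frame: x ahead of the robot, y to its left, z up, the work surface at z = 0. Lengths are in mm, angles in rad, forces in N, time in s.
With the tool pointing down it reaches from about 300 to 775 mm from the base axis. Payload 14.6 kg.
Tool frame: the origin (TCP) lies on the centre line of the jaws, within the pads' length; the fingertips stand 19 mm ahead of it and the grasp point (between the pads) is the TCP (bot.tip_reach is the distance from the TCP to the fingertips, in mm); z points along the fingers, y is the line along which they close (so a half turn about z gives the same grasp; the last joint's range is limited). The gripper opens to 85 mm and grips with 20 to 120 N. Pads are 22 mm wide; open, the fingers measure 114 mm over their backs; the gripper's body (76 mm by 85 mm) begins 54 mm behind the grasp point. The pads swing forward as they close: fully open they stand 13 mm farther back than shut.
Start: joints at [1.05, 0.3, 1.521, -0, 1.321, -0.067], TCP at [241.107, 494.325, 250.281] pointing down, gripper open.
Joint ranges: [-3.03, 3.03], [-0.79, 2.21], [0.23, 2.52], [-1.04, 4.18], [0, 3.07], [-2.55, 2.55]. Speed limits (rad/s): [2.22, 2.22, 2.57, 3.14, 3.14, 3.14].

## Interface

Orientations are given as a unit quaternion [w, x, y, z].
In Python, from rig import bot gives the robot as it stands. Calls block until the motion is done:
- bot.move_to(position, orientation): joint-space move of the TCP to a pose.
- bot.servo_line(position, attitude=None, speed=150, until_force=None): straight line of the TCP; attitude=None keeps the orientation; speed is the mean speed in mm/s. With until_force (N) it stops when the force on the tool has changed by that much, and returns True; else False.
- bot.move_joints(angles): joint-space move.
- bot.move_gripper(opening, grip_force=None): finger opening in mm; grip_force is the grip in N (None keeps the last); returns when the fingers have stopped.
- bot.dwell(seconds).
- bot.ik(position, orientation): joint angles nearest the present ones, or None.
- bot.read_state(): the state.
- bot.read_camera(name): name is "scene" or "top"; returns a dict with "image" (480x640x3 uint8, blue, green, red), "depth" (480x640 float32, mm along the optical axis (not along the pixel's ray), 0 where there is no reading), "fovy" (degrees; the focal length in pixels is half the picture's height over the tangent of half this angle, whatever the lens; pixels are square), "cx", "cy" (the principal point, pixels), "k1" (the pictures are not rectified: a ray, as slopes to the right and down, at radius r is drawn at 1 + k1 r^2 times it, then the intrinsics apply), "eye" and "attitude" of the camera in the world. Camera axes: x right, y down, z forward; pixel columns grow to the right and rows downward; lengths in mm; the calibration is good to about 2 mm. A picture is of the moment at which its call begins.
A pose or a line that the arm cannot do raises bot.MotionError and nothing moves.
- bot.finish_job(): hands the job in; it is judged then, once.
The state is a dict: "clock": time; "joint_positions": joint angles; "qvel": joint speeds; "effort": joint torques, N m; "ee_pos": TCP position; "tool_rot": TCP orientation; "ft_force": force on the tool from outside, world axes, zero at the start; "moment": the same for the moment, N m; "grip_width": finger opening in mm; "grip_force": force on a finger pad.
Only numpy, scipy, OpenCV 4.12 (cv2) and the standard library are available. Lean on these libraries where they do the work, as an engineer would, in place of code of your own. Each camera call takes 0.05 s, during which the arm holds its last target. There are 200 camera calls.

## Working session

There is one attempt and no reset: what is moved stays moved. The work goes in short steps, each a Python script; the robot and the scene stay as the last script left them, time stands still between calls to the robot, and variables do not carry over. Pictures are saved under pics/ and viewed, at most 10 in all, crops included, and the job is handed in when it is done.

```bash
ls; mkdir -p pics
cat > h.py <<'E'
import numpy as np, cv2
from scipy.spatial.transform import Rotation as R
from rig import bot
def rot(q): return R.from_quat([q[1],q[2],q[3],q[0]])
def quat(r):
    q=r.as_quat(); return [q[3],q[0],q[1],q[2]]
def cloud(c):
    h,w=c["depth"].shape; f=h/2/np.tan(np.radians(c["fovy"])/2)
    u,v=np.meshgrid(np.arange(w),np.arange(h))
    K=np.array([[f,0,c["cx"]],[0,f,c["cy"]],[0,0,1.]])
    p=cv2.undistortPoints(np.stack([u,v],-1).reshape(-1,1,2).astype(float),K,np.array([c["k1"],0,0,0.])).reshape(h,w,2)
    d=c["depth"][...,None]
    P=np.concatenate([p*d,d],-1)
    return P@rot(c["attitude"]).as_matrix().T+np.array(c["eye"])
E
python3 - <<'E'
from h import *
for n in("scene","top"):
    c=bot.read_camera(n); cv2.imwrite(f"pics/{n}0.png",c["image"]); np.savez(f"{n}0.npz",P=cloud(c),im=c["image"],d=c["depth"])
    print(n,c["eye"],c["attitude"],c["fovy"],c["k1"])
print(bot.read_state())
E
```

```text
pics
scene [1220.5617646   119.36859432  971.27229624] [-0.2182056   0.58701881  0.72503855 -0.286556  ] 48.35283147874144 0.029420510621630872
top [ 377.51933891  -86.95441882 1127.41889726] [-0.04208132  0.7092818  -0.70334206  0.02141123] 54.95340822614217 -0.013309432166046265
{'clock': 0.1, 'joint_positions': array([ 1.05039705e+00,  3.00375069e-01,  1.52150804e+00,  1.81527452e-05,
        1.32069093e+00, -6.65805273e-02]), 'qvel': array([ 0.00085768, -0.00118944, -0.00144167, -0.00061131,  0.0015401 ,
        0.00037272]), 'effort': array([ 6.44309694e-04, -5.44380355e+01, -3.62365043e+01, -8.00967655e-05,
        3.06469556e-03, -3.23805750e-05]), 'ee_pos': array([241.01811801, 494.17364817, 249.80488195]), 'tool_rot': array([-1.50370679e-04,  2.24969369e-01,  9.74365713e-01, -4.67163740e-04]), 'ft_force': array([ 0.01668312,  0.34075942, -0.68105881]), 'moment': array([ 0.04521596, -0.02682082,  0.00128199]), 'grip_force': 0.0, 'grip_width': 85.63893658861538}
```

View pics/scene0.png

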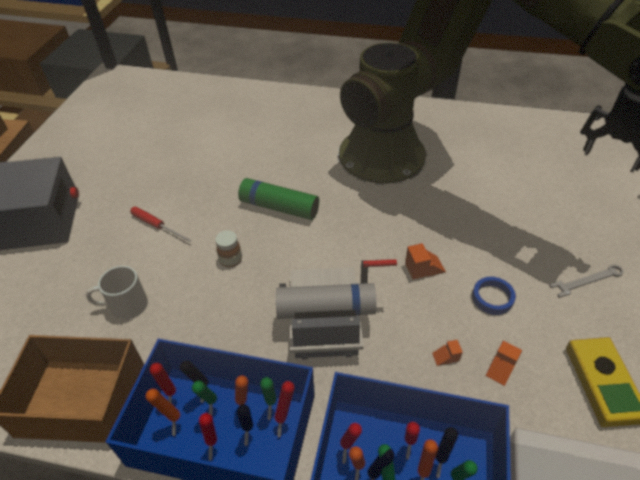

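View pics/top0.png

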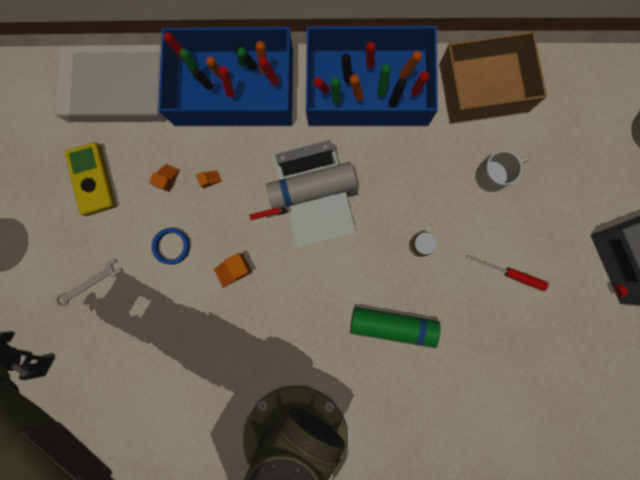

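The scene shows the rack with the steel tube (top view ~(312,186)), the red bar at (267,213), and three orange chocks at (164,177), (208,179) and (233,270). The low end of the deck faces the robot. Next I measure the chocks, tube, bar and deck.

Run:
```python
from h import *
for n in("top","scene"):
    D=np.load(n+"0.npz"); P,im,d=D["P"],D["im"],D["d"]
    hsv=cv2.cvtColor(im,cv2.COLOR_BGR2HSV)
    ok=(d>0)
    def blobs(m,name,amin=40):
        k,L,S,C=cv2.connectedComponentsWithStats(m.astype(np.uint8))
        for i in range(1,k):
            if S[i,4]<amin: continue
            p=P[(L==i)&ok]; 
            p=p[(p[:,2]>5)]
            if len(p)<20: continue
            if abs(p[:,0].mean()-500)>250: continue
            r=cv2.minAreaRect(p[:,:2].astype(np.float32))
            t=p[p[:,2]>np.percentile(p[:,2],95)-6]
            rt=cv2.minAreaRect(t[:,:2].astype(np.float32))
            print(n,name,C[i].round(),S[i,4],"zmax",np.percentile(p[:,2],[50,95,99]).round(),"rect",np.round(r[0]),np.round(r[1]),round(r[2]),"top",t.mean(0).round(),np.round(rt[0]),np.round(rt[1]),round(rt[2]))
    H,Sx,V=hsv[...,0],hsv[...,1],hsv[...,2]
    blobs((H>=6)&(H<17)&(Sx>150)&(V>90),"orange")
    blobs(((H<5)|(H>174))&(Sx>150)&(V>70),"red")
    print(n,"table z",np.median(P[...,2][ok]))
D=np.load("top0.npz");P=D["P"]
for uv in [(325,220),(310,225),(345,228),(300,240),(312,188),(330,160),(305,152),(285,190),(282,205)]: print(uv,P[uv[1],uv[0]].round(1))
im=cv2.resize(D["im"][130:300,130:380],None,fx=3.2,fy=3.2,interpolation=cv2.INTER_CUBIC)
cv2.imwrite("pics/crop1.png",im[:544,:800])
```

```text
top orange [163. 176.] 365 zmax [44. 50. 52.] rect [626. 331.] [41. 61.] 67 top [611. 335.  47.] [611. 336.] [39. 29.] 67
top orange [208. 177.] 247 zmax [28. 38. 41.] rect [623. 222.] [30. 45.] 22 top [618. 233.  36.] [618. 233.] [28. 21.] 23
top orange [231. 270.] 632 zmax [59. 64. 65.] rect [396. 157.] [51. 80.] 27 top [406. 139.  61.] [406. 139.] [50. 39.] 28
top red [265. 213.] 160 zmax [143. 146. 148.] rect [518.  62.] [12. 67.] 16 top [518.  61. 143.] [518.  62.] [12. 65.] 16
top red [527. 279.] 375 zmax [23. 27. 29.] rect [ 382. -546.] [97. 21.] 68 top [ 381. -548.   24.] [ 382. -546.] [97. 21.] 68
top red [623. 290.] 73 zmax [51. 56. 58.] rect [ 359. -751.] [24. 15.] 27 top [ 359. -750.   53.] [ 359. -750.] [21. 13.] 17
top table z -0.13332057759816962
scene orange [424. 256.] 420 zmax [61. 65. 66.] rect [401. 158.] [54. 79.] 28 top [411. 140.  62.] [411. 140.] [52. 39.] 31
scene orange [447. 352.] 336 zmax [23. 39. 41.] rect [626. 222.] [29. 46.] 26 top [622. 233.  37.] [621. 232.] [29. 23.] 26
scene orange [509. 351.] 254 zmax [47. 50. 51.] rect [614. 337.] [37. 29.] 63 top [615. 337.  47.] [614. 337.] [37. 29.] 65
scene orange [500. 370.] 448 zmax [19. 31. 32.] rect [640. 326.] [37. 35.] 65 top [631. 330.  29.] [631. 330.] [35. 15.] 71
scene red [145. 216.] 174 zmax [24. 28. 29.] rect [ 388. -544.] [97. 18.] 68 top [ 387. -544.   25.] [ 388. -542.] [93. 17.] 70
scene red [380. 262.] 111 zmax [143. 146. 147.] rect [523.  64.] [10. 63.] 15 top [522.  66. 143.] [523.  64.] [10. 62.] 16
scene table z 0.6350948234612588
(325, 220) [517.5 -66.9  38.1]
(310, 225) [505.6 -31.2  35.5]
(345, 228) [ 499.4 -114.7   31.1]
(300, 240) [469.9  -7.5  31.3]
(312, 188) [580.6 -38.4 107.8]
(330, 160) [647.9 -78.2  95.7]
(305, 152) [661.1 -22.1 114.9]
(285, 190) [575.2  21.9 111.1]
(282, 205) [544.7  30.4  89.7]
```

View pics/crop1.png

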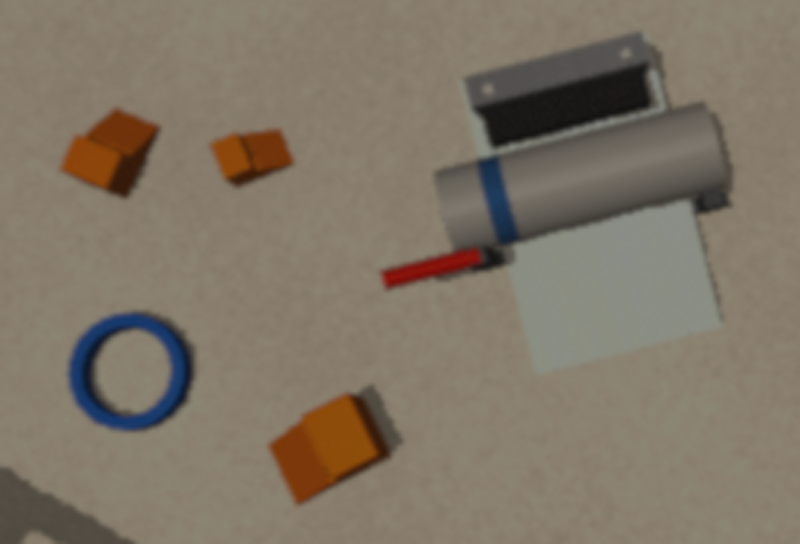

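The middle-sized chock is the one at (163,176): top about 39×29 and 48 high. Its nose points about −24° in the world frame. Next I fit the rack and tube.

Run:
```python
from h import *
from scipy.optimize import least_squares
def r2(a):return np.array([np.cos(a),np.sin(a)])
for n in("top","scene"):
    D=np.load(n+"0.npz"); P,im,d=D["P"],D["im"],D["d"]
    hsv=cv2.cvtColor(im,cv2.COLOR_BGR2HSV)
    X,Y,Z=P[...,0],P[...,1],P[...,2]
    reg=(d>0)&(X>420)&(X<720)&(Y>-180)&(Y<100)
    m=reg&(Z>20)&(Z<50)&(X<560)&(Y<60)
    p=P[m]; A=np.c_[p[:,:2],np.ones(len(p))]
    w=np.ones(len(p),bool)
    for _ in range(6):
        c=np.linalg.lstsq(A[w],p[w,2],rcond=None)[0]; e=p[:,2]-A@c; w=abs(e)<4
    print(n,"deck slope",np.degrees(np.arctan(np.hypot(*c[:2]))),"yaw",np.degrees(np.arctan2(c[1],c[0])),w.sum())
    q=p[w]; print(" rect",cv2.minAreaRect(q[:,:2].astype(np.float32)))
    # tube: low-sat grey or blue points z 80..120, cylinder fit, radius 32, horizontal axis
    t=P[reg&(Z>75)&(Z<125)&(X<640)&~((hsv[...,1]>150)&((hsv[...,0]<8)|(hsv[...,0]>172)))]
    f=lambda v,t:np.hypot((t[:,0]-v[0])*np.cos(v[1])+(t[:,1]+40)*np.sin(v[1]),t[:,2]-v[2])-32
    s=least_squares(f,[580,.25,80],args=(t,),loss="soft_l1",f_scale=1.5); v=s.x
    t=t[abs(f(v,t))<4]; s=least_squares(f,v,args=(t,),loss="soft_l1");v=s.x
    u=np.array([-np.sin(v[1]),np.cos(v[1])]); al=(t[:,:2]-[v[0],-40])@u
    a,b=np.percentile(al,[.3,99.7]); cen=np.array([v[0],-40])+u*(a+b)/2
    print(" tube yaw",np.degrees(v[1]),"z",v[2],"len",b-a,"centre",cen,len(t),"deck z below centre",np.r_[cen,1]@c)
    ex,ey=r2(v[1]),u
    dd=(q[:,:2]-cen); print(" deck rel tube x",np.percentile(dd@ex,[.5,99.5]).round(1),"y",np.percentile(dd@ey,[.5,99.5]).round(1))
    b=P[reg|((d>0)&(Y<140)&(X>420)&(X<640))]; b=P[(d>0)&(X>470)&(X<570)&(Y>0)&(Y<130)&(hsv[...,1]>150)&((hsv[...,0]<6)|(hsv[...,0]>173))&(Z>120)]
    print(" bar rel tube",((b[:,:2]-cen)@ex).mean().round(1),np.percentile((b[:,:2]-cen)@ey,[1,99]).round(1),np.percentile(b[:,2],[50,97]).round(1), b.mean(0).round(1))
    # chock
    t=P[(d>0)&(abs(X-613)<30)&(abs(Y-336)<30)&(Z>44)&(Z<56)]
    print(" chock top",cv2.minAreaRect(t[:,:2].astype(np.float32)),np.median(t[:,2]))
    t=P[(d>0)&(abs(X-626)<45)&(abs(Y-331)<45)&(Z>4)&(Z<56)&(hsv[...,1]>130)]
    print(" chock all",cv2.minAreaRect(t[:,:2].astype(np.float32)))
```

```text
top deck slope 7.0557190491491895 yaw 14.330914614031144 2165
 rect ((519.1279296875, -53.686378479003906), (99.14960479736328, 149.97793579101562), 15.043993949890137)
 tube yaw 14.936611175997879 z 78.90593426474099 len 198.93592650742073 centre [592.04193456 -33.79489335] 2381 deck z below centre 46.8571110380274
 deck rel tube x [-124.7  -27.9] y [-74.7  67.8]
 bar rel tube -46.9 [ 79.5 143.5] [142.7 146.7] [518.2  61.2 142.8]
 chock top ((611.00341796875, 336.5213317871094), (40.1425666809082, 29.71793556213379), 67.50304412841797) 46.920692048542264
 chock all ((626.0639038085938, 330.35150146484375), (40.90951919555664, 62.252933502197266), 67.21930694580078)
scene deck slope 7.434919837809063 yaw 14.876220565995311 1072
 rect ((497.68328857421875, -62.40766906738281), (56.55984878540039, 143.920166015625), 15.345251083374023)
 tube yaw 14.977581647124357 z 79.37283677731595 len 198.1315700861545 centre [591.94239476 -33.18078814] 2534 deck z below centre 47.89349058705435
 deck rel tube x [-125.5  -71.2] y [-75.   67.4]
 bar rel tube -41.9 [ 82.4 142.8] [143.2 146.5] [522.1  65.7 143. ]
 chock top ((613.941650390625, 337.13446044921875), (39.44451904296875, 32.71049118041992), 68.83251953125) 46.92543381301516
 chock all ((627.9885864257812, 331.03887939453125), (37.89002990722656, 63.71590805053711), 67.38679504394531)
```

```bash
cat >> h.py <<'E'
YAW=np.radians(14.95); SL=0.122
Rr=R.from_euler("z",YAW).as_matrix(); ex,ey=Rr[:,0],Rr[:,1]
es=Rr@[np.cos(SL),0,np.sin(SL)]; en=Rr@[-np.sin(SL),0,np.cos(SL)]
def att(z,y): z=np.array(z);y=np.array(y); return quat(R.from_matrix(np.c_[np.cross(y,z),y,z]))
T=np.array([592.,-33.5,80.5])            # tube axis, first found
def onDeck(s,h,y=0): return T-32*en+s*es+h*en+y*ey   # s: along slope rel. tube contact, h above deck
AD=att(-en,ey)
def st(): 
    s=bot.read_state(); return s
E
python3 - <<'E'
from h import *
a=np.radians(67.5); q=att([0,0,-1],[np.cos(a),np.sin(a),0])
bot.move_to([612.5,336.8,140],q)
bot.servo_line([612.5,336.8,26],speed=90)
bot.move_gripper(30,grip_force=45)
s=st();print(s["grip_width"],s["grip_force"],s["ee_pos"],s["clock"])
bot.servo_line([612.5,336.8,190],speed=150)
print(st()["grip_width"])
bot.move_to(onDeck(-85,24+90),AD)
bot.servo_line(onDeck(-85,24+12),speed=120)
bot.dwell(.3)
s=st();print(s["ee_pos"],s["grip_width"],s["ft_force"],s["clock"])
c=bot.read_camera("top"); np.savez("top1.npz",P=cloud(c),im=c["image"],d=c["depth"])
c2=bot.read_camera("scene")
v=np.hstack([cv2.resize(c["image"][120:290,200:400],(400,340)),cv2.resize(c2["image"][180:380,230:465],(400,340))])
cv2.imwrite("pics/p2.png",v)
E
```

```text
39.629804665519806 46.25312626361847 [612.59463886 336.85940646  26.29566515] 3.55
39.9735106822276
[510.18043122 -55.43137652  74.58357965] 39.764151474162254 [ 0.24635584 -1.04319348 -0.88275608] 7.4167
```

View pics/p2.png

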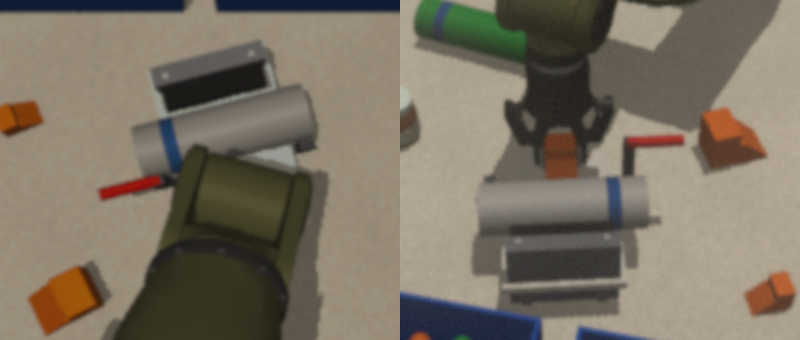

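The chock is held nose uphill behind the middle of the tube, clear of the bar. Now I lower it until it touches, release it so it settles flat, regrip, and make the guarded push.

Run:
```python
from h import *
print(bot.servo_line(onDeck(-85,16),speed=8,until_force=3)); 
s=st();p=s["ee_pos"];print("h",(p-onDeck(-85,0))@en,s["clock"])
bot.move_gripper(50); bot.dwell(.2)
p=p+0.5*en; bot.servo_line(p,speed=20)
bot.move_gripper(30,grip_force=25); bot.dwell(.2)
f0=st()["ft_force"];s0=st()["ee_pos"]
print("regrip",st()["grip_width"],"s",(s0-onDeck(0,0))@es)
for i in range(1,13):                    # 1.5 mm steps up to about the tube
    r=bot.servo_line(p+1.5*i*es,speed=12,until_force=6)
    s=st();f=s["ft_force"]-f0
    print(i,((s["ee_pos"]-onDeck(0,0))@es).round(2),(f@es).round(2),(f@en).round(2),r)
    if r or -(f@es)>5.5: break
print(s["clock"])
```

```text
True
h 25.519148481070932 8.8917
regrip 40.072452024626386 s -84.97961391862721
1 -83.84 1.33 -0.23 True
10.25
```

Run:
```python
from h import *
bot.dwell(.2); s=st(); p=s["ee_pos"]; f0=s["ft_force"]; print(f0.round(2))
for i in range(1,17):
    bot.servo_line(p+1.5*i*es,speed=10)
    s=st();f=s["ft_force"]-f0
    print(i,((s["ee_pos"]-onDeck(0,0))@es).round(2),(f@es).round(2),(f@en).round(2),(f@ey).round(2),s["grip_width"].round(1))
    if abs(f@es)>3: break
print(s["clock"])
```

```text
[0.8  0.05 4.25]Traceback (most recent call last):
  File "<stdin>", line 6, in <module>
AttributeError: 'float' object has no attribute 'round'
```

```bash
cat > push.py <<'E'
from h import *
def push(n,step,lim,f0,speed=10):
    p=st()["ee_pos"]; a=bot._t if hasattr(bot,"_t") else p
    for i in range(1,n+1):
        bot.servo_line(p+step*i*es,speed=speed)
        s=st();f=s["ft_force"]-f0
        print(i,round((s["ee_pos"]-onDeck(0,0))@es,2),round(f@es,2),round(f@en,2),round(f@ey,2),flush=True)
        if -(f@es)>lim: break
    print("clock",s["clock"])
E
python3 - <<'E'
from push import *
push(16,1.5,3,np.array([.8,.05,4.25]))
E
```

```text
1 -81.81 -6.67 4.54 0.39
clock 11.0417
```

Most of that force is drag from pressing the chock into the deck. I'll regulate the normal force while pushing, using the hovering reading as the zero.

```bash
cat > push.py <<'E'
from h import *
FH=np.array([.25,-1.04,-.88])
def push(n,step,stop,fn=1.5,k=.06,speed=10):
    p=st()["ee_pos"]
    for i in range(1,n+1):
        s=st();f=s["ft_force"]-FH
        p=p+step*es+np.clip(k*(f@en-fn),-.3,.4)*en
        bot.servo_line(p,speed=speed); bot.dwell(.08)
        s=st();f=s["ft_force"]-FH
        d=s["ee_pos"]-onDeck(0,0)
        print(i,"s %.2f h %.2f  fs %.2f fn %.2f fy %.2f"%(d@es,d@en,f@es,f@en,f@ey),flush=True)
        if stop(-(f@es),f@en): break
    print("clock",s["clock"])
E
python3 - <<'E'
from push import *
push(6,0.,lambda a,b:b<2)
push(6,1.5,lambda a,b:a>8)
E
```

```text
1 s -82.08 h 26.27  fs -0.21 fn -0.09 fy 1.24
clock 11.375
1 s -80.53 h 26.16  fs 0.02 fn 2.82 fy 1.70
2 s -79.00 h 26.19  fs 0.66 fn 0.41 fy 1.26
3 s -77.48 h 26.20  fs 0.36 fn 0.93 fy 0.99
4 s -75.97 h 26.16  fs 1.20 fn 0.53 fy 1.65
5 s -74.47 h 26.14  fs -0.45 fn 2.30 fy 0.76
6 s -72.96 h 26.15  fs -0.38 fn 1.78 fy 0.23
clock 13.65
```

Run:
```python
from push import *
push(9,1.,lambda a,b:a>2.5)
print("fine")
push(25,.4,lambda a,b:a>5)
```

```text
1 s -71.91 h 26.17  fs -0.04 fn 3.44 fy 1.41
2 s -70.91 h 26.20  fs 0.39 fn 0.31 fy 1.77
3 s -69.92 h 26.17  fs 0.28 fn -0.48 fy 1.35
4 s -68.90 h 26.16  fs -1.58 fn 3.02 fy 1.12
5 s -67.84 h 26.17  fs 0.57 fn 0.61 fy 0.46
6 s -66.91 h 26.16  fs -1.51 fn 3.21 fy 1.15
7 s -65.87 h 26.16  fs 0.22 fn 1.09 fy 1.39
8 s -64.90 h 26.16  fs 0.08 fn 0.32 fy 1.47
9 s -63.92 h 26.14  fs -0.65 fn 2.47 fy 1.43
clock 16.6583
fine
1 s -63.53 h 26.18  fs -0.57 fn 1.96 fy 1.37
2 s -63.12 h 26.19  fs -1.06 fn 0.90 fy 1.37
3 s -62.72 h 26.17  fs 0.09 fn 0.70 fy 1.27
4 s -62.31 h 26.17  fs -1.55 fn 2.95 fy 1.12
5 s -62.03 h 26.17  fs -3.24 fn 1.86 fy 1.11
6 s -61.65 h 26.19  fs -4.27 fn 3.40 fy 2.18
7 s -61.08 h 26.25  fs -0.69 fn -0.47 fy 1.46
8 s -60.71 h 26.24  fs -1.71 fn -0.46 fy 1.35
9 s -60.29 h 26.21  fs -3.56 fn 1.03 fy 1.80
10 s -59.87 h 26.20  fs -4.21 fn 3.75 fy 0.87
11 s -59.45 h 26.21  fs -1.92 fn 0.42 fy 0.68
12 s -59.12 h 26.21  fs -3.33 fn 3.09 fy 1.65
13 s -58.66 h 26.21  fs -0.99 fn 1.11 fy 1.41
14 s -58.29 h 26.24  fs -2.05 fn 0.72 fy 1.36
15 s -57.91 h 26.21  fs -2.99 fn 0.59 fy 1.20
16 s -57.50 h 26.18  fs -4.11 fn 2.25 fy 1.06
17 s -57.07 h 26.21  fs -3.15 fn 1.75 fy 1.20
18 s -56.66 h 26.22  fs -2.25 fn 1.81 fy 1.08
19 s -56.28 h 26.22  fs -2.59 fn 1.03 fy 1.75
20 s -55.89 h 26.20  fs -3.14 fn 1.54 fy 1.38
21 s -55.47 h 26.22  fs -3.45 fn 2.48 fy 2.17
22 s -55.09 h 26.21  fs -2.22 fn 0.48 fy 1.41
23 s -54.70 h 26.21  fs -3.40 fn 1.95 fy 1.38
24 s -54.65 h 26.22  fs -5.77 fn 4.01 fy 1.44
clock 24.6583
```

Run:
```python
from push import *
push(16,.25,lambda a,b:.88*(a-.6*b)>7 or a>11,k=.05)
```

```text
1 s -54.65 h 26.24  fs -4.72 fn 2.06 fy 1.10
2 s -54.63 h 26.26  fs -7.15 fn 3.09 fy 0.59
3 s -54.59 h 26.27  fs -9.10 fn 3.79 fy 0.83
4 s -54.57 h 26.30  fs -10.80 fn 4.00 fy 0.21
clock 25.9917
```

The tube met the buffer at s≈−54.6 after about 7.4 mm of travel. I estimate the chock-to-tube force at about 7.5–8 N. Now I let go, retreat, and check.

Run:
```python
from push import *
push(1,.15,lambda a,b:1,k=.0)
bot.move_gripper(62); bot.dwell(.1)
s=st();p=s["ee_pos"];print(s["ft_force"]-FH)
bot.servo_line(p+130*en,speed=150)
# above bar; jaws close along rack x; loose fork
B=T-44.5*ex+120*ey; B[2]=139
q=att([0,0,-1],ex); q2=att([0,0,-1],-ex)
j=bot.ik(B+[0,0,60],q); j2=bot.ik(B+[0,0,60],q2); print(j,j2,st()["joint_positions"])
c=bot.read_camera("top");c2=bot.read_camera("scene")
np.savez("top2.npz",P=cloud(c),im=c["image"],d=c["depth"]);np.savez("scene2.npz",P=cloud(c2),im=c2["image"],d=c2["depth"])
v=np.hstack([cv2.resize(c["image"][120:290,200:400],(400,340)),cv2.resize(c2["image"][180:380,230:465],(400,340))])
cv2.imwrite("pics/p3.png",v); print(st()["clock"])
```

```text
1 s -54.65 h 26.24  fs -6.21 fn 1.90 fy 0.79
clock 26.325
[0.06047545 1.12005248 0.23851882]
[ 6.60715271e-02  2.88603226e-01  1.65991372e+00 -4.44089210e-16
  1.19307571e+00 -1.94855196e-01] None [-0.18911768  0.25021979  1.71955475  0.06018191  1.06720108 -2.04709822]
27.8917
```

View pics/p3.png

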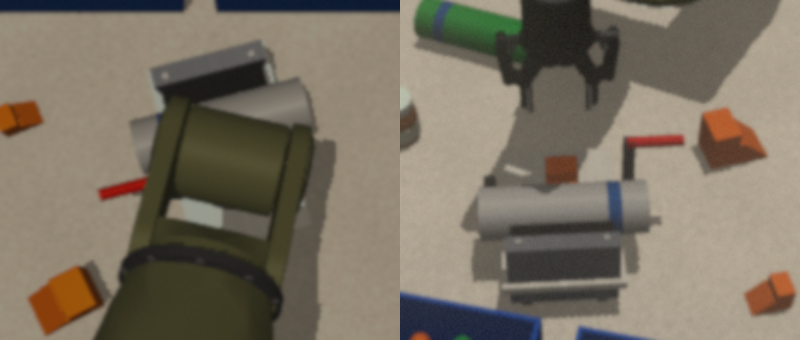

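The chock sits flat and centred, but the restart of the push let the commanded offset relax before I released. I'll regrip, push again, and release at full force in the same script.

Run:
```python
from push import *
p=st()["ee_pos"]-130*en
bot.servo_line(p+.1*en,speed=130)
bot.move_gripper(30,grip_force=25); bot.dwell(.1)
push(14,.3,lambda a,b:.88*(a-.6*b)>8.2 or a>13,k=.05)
bot.move_gripper(62); bot.dwell(.1)
s=st();p=s["ee_pos"];print((p-onDeck(0,0))@es)
bot.servo_line(p+130*en,speed=150)
B=T-44.5*ex+120*ey; B[2]=139
bot.move_to(B+[0,0,70],att([0,0,-1],ex)); bot.move_gripper(45)
bot.dwell(.2)
c=bot.read_camera("top");c2=bot.read_camera("scene")
v=np.hstack([cv2.resize(c["image"][120:290,200:400],(400,340)),cv2.resize(c2["image"][180:380,230:465],(400,340))])
cv2.imwrite("pics/p4.png",v); s=st();print(s["clock"],s["ee_pos"],s["grip_width"],s["ft_force"])
```

```text
1 s -54.28 h 26.34  fs -3.05 fn -1.20 fy 1.39
2 s -54.19 h 26.32  fs -6.51 fn 3.57 fy 0.94
3 s -54.19 h 26.34  fs -8.14 fn 4.26 fy 0.80
4 s -54.15 h 26.37  fs -9.74 fn 4.09 fy 0.73
5 s -54.10 h 26.42  fs -12.57 fn 5.02 fy -0.18
clock 31.1583
-52.649601736011384
34.8583 [518.05274914  70.98399321 209.02169032] 44.74232290650891 [ 0.01677592 -0.11761519 -0.48036239]
```

View pics/p4.png

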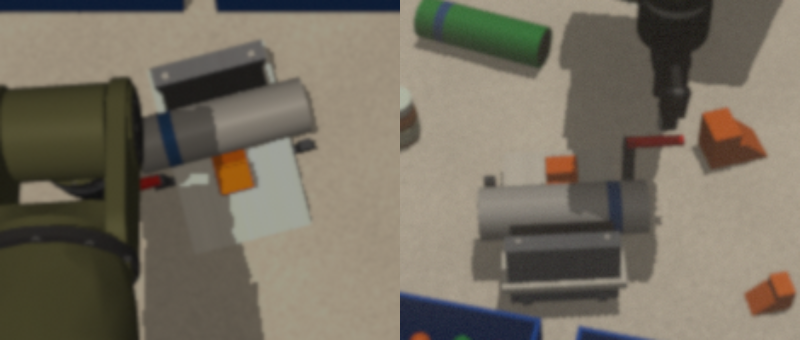

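The chock bears on the tube, which now stands clear of the stop arms. Next I take the bar in a loose fork, pull it to about 0.8 rad, then press it down from above with the jaws closed.

Run:
```python
from h import *
B=T-44.5*ex+120*ey; d=.126
def bar(phi): 
    p=T-30*ex+120*ey-115*np.sin(phi+d)*ex; p[2]=23.5+115*np.cos(phi+d); return p
bot.servo_line(bar(0)+[0,0,5],speed=120)
bot.move_gripper(24); print(st()["ft_force"],st()["grip_width"])
for phi in np.arange(.1,.86,.075):
    bot.servo_line(bar(phi)+[0,0,5]-3*ex,speed=70)
s=st();print(s["ft_force"],s["clock"])
bot.move_gripper(50); bot.servo_line(bar(.85)+[0,0,60],speed=130); bot.move_gripper(0)
bot.dwell(.1)
c2=bot.read_camera("scene");P=cloud(c2)
hsv=cv2.cvtColor(c2["image"],cv2.COLOR_BGR2HSV)
m=(hsv[...,1]>150)&((hsv[...,0]<6)|(hsv[...,0]>173))&(P[...,0]>380)&(P[...,0]<560)&(P[...,1]>-20)&(P[...,1]<130)&(P[...,2]>15)
b=P[m]; print(len(b),((b-T)@ex).mean(),np.percentile((b-T)@ey,[2,98]),b[:,2].max(),"expected",(bar(.8)-T)@ex,bar(.8)[2])
cv2.imwrite("pics/p5.png",cv2.resize(c2["image"][160:380,220:480],(780,600)))
print(st()["clock"])
```

```text
[0.24100441 0.48595019 0.43086931] 23.566738395343023
[0.96637649 0.3936728  0.82179469] 39.0
67 -118.62439575093094 [ 86.14566226 141.00201768] 102.13099609949234 expected -121.91055281376248 92.6191021459958
40.625
```

View pics/p5.png

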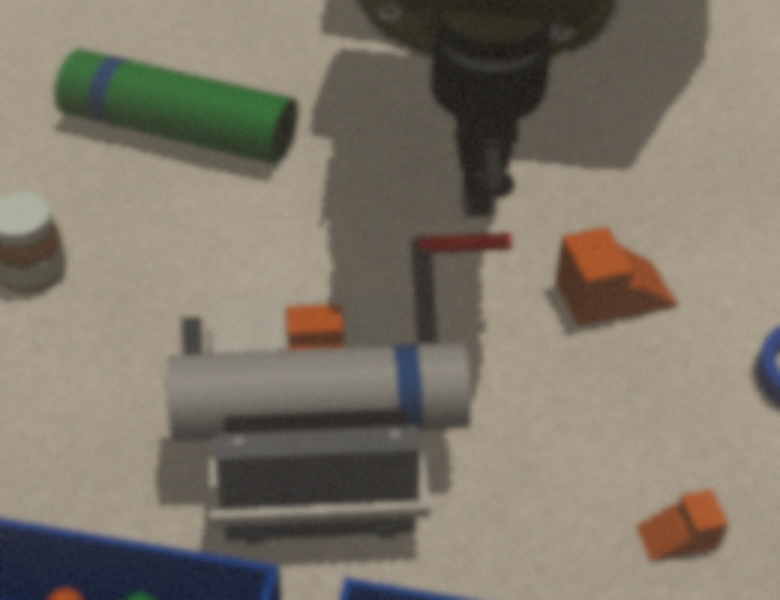

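The stop is part-way down (bar at about −119 mm, z≈95) and the tube stays put. Now I press the bar down from above.

Run:
```python
from h import *
d=.126; off=np.array([0,0,bot.tip_reach+7])
def bar(phi): 
    p=T-30*ex+120*ey-115*np.sin(phi+d)*ex; p[2]=23.5+115*np.cos(phi+d); return p
bot.servo_line(bar(.75)+off+[0,0,12],speed=120)
for phi in np.arange(.8,1.31,.1): bot.servo_line(bar(phi)+off,speed=60)
s=st();print(s["ft_force"],s["ee_pos"][2]-off[2])
bot.dwell(.2)
p=bar(1.35)+off; f0=st()["ft_force"][2]
for k in range(16):
    bot.servo_line(p+[0,0,6-k],speed=20)
    s=st()
    if s["ft_force"][2]-.5>11: break
print(k,s["ft_force"],"bar z",s["ee_pos"][2]-off[2],"expected",bar(1.35)[2],s["clock"])
bot.servo_line(s["ee_pos"]+[0,0,130],speed=160)
bot.servo_line(st()["ee_pos"]-70*ex+50*ey,speed=160)
bot.dwell(.2)
for n in ("scene","top"):
    c=bot.read_camera(n);P=cloud(c);hsv=cv2.cvtColor(c["image"],cv2.COLOR_BGR2HSV)
    m=(hsv[...,1]>150)&((hsv[...,0]<6)|(hsv[...,0]>173))&(P[...,0]>380)&(P[...,0]<560)&(P[...,1]>-20)&(P[...,1]<130)&(P[...,2]>15)
    b=P[m]
    if len(b): print(n,len(b),((b-T)@ex).mean(),b[:,2].max())
    cv2.imwrite(f"pics/q_{n}.png",c["image"]) 
a=cv2.imread("pics/q_scene.png");b=cv2.imread("pics/q_top.png")
cv2.imwrite("pics/p6.png",np.hstack([cv2.resize(b[120:290,200:400],(400,340)),cv2.resize(a[180:380,230:465],(400,340))]))
print(st()["clock"])
```

```text
[0.87067788 0.18976677 0.14099462] 39.69901236217892
7 [-7.28071113 -0.37617775 19.89539575] bar z 34.287395724398145 expected 34.38525736248678 45.2417
scene 28 -142.18958218659867 42.985259603727854
top 126 -146.40644941578498 45.00246616105369
47.2
```

View pics/p6.png

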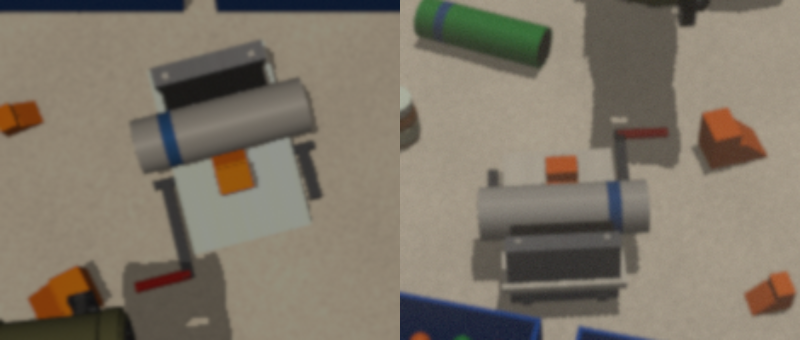

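The stop reached its hard end (bar at z≈34.3 mm against 34.4 expected). The chock alone holds the tube against the buffer, and the gripper is clear.

```bash
python3 -c "
from rig import bot
print(bot.finish_job())"
```

```text
the job is handed in; nothing more can be done
None
```

I handed the job in at about 47 s: the chock alone holds the tube against the buffer, pushed home at an estimated 8–10 N (inferred from the wrist force, not measured at the tube), and the stop is fully down.

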